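# Open the touch-latch spice cupboard

## Task

Get the handleless spice cupboard open without gripping anything: first slide the kitchen timer along the worktop with a fingertip until it is clear of the door's whole swing, keeping it upright and on the worktop. Then press the door in near its free edge so that the push catch lets go and it springs ajar, and push it from behind with a finger until it stands wide open, square to the cupboard front. Leave the spice jars inside and the things beside the cupboard where they are.

Things in the scene. Friction and masses are not known exactly. Their poses are not given: they have to be found in the camera images.
- cupboard: Pale wooden cupboard fixed on the worktop, 120 mm deep, 200 wide, 180 high; one plain white door facing the robot. Origin: centre of its underside; x to its back, y to its left seen from the robot (hinge side), z up. Carcass front at x = -60 mm; shut door over the whole front, inner face at x = -66, outer face at x = -80, y from +100 to -100, top edge level with the cupboard top, z = 180.
- door (a joint): Door angle, rad: 0 shut and latched, positive opens towards the robot, 1.57 square, stop at 1.83. No handle. Pressed in to -0.016 (3 mm at the free edge, about 3 N) the catch lets go for good; hard stop at -0.03. As the finger backs off, an ejector leaves the door ajar at about 0.4. Then light friction keeps it wherever it is left. Pressed less, it stays latched.
- cupboard_hinge (a point): Point on the door's upright hinge axis, fixed, at the height of the cupboard top (180 mm). The axis runs along the door's inner face at its left end: 66 mm in front of the cupboard's origin, 100 mm left of it. From the axis the door reaches 200 mm to its free edge; it is 14 mm thick. The ejector, inside at mid width, comes out at most 42 mm past x = -66.
- door_press (a point): Point on the door's outer face, moving with the door: 175 mm from the hinge axis (25 mm in from the free edge), 145 mm above the worktop (35 mm below the door's top edge). A good place to press, straight into the face.
- timer: Loose round kitchen timer, 63 mm in diameter and 47 mm high, white base with a red cap, about 0.2 kg, standing on the worktop in front of the door, inside its swing. Origin: centre of its underside; z up. It is clear of the swing when its centre is more than 0.24 m (horizontally) from the hinge axis.
- spice_a: Spice jar standing loose inside the cupboard on its floor, 45 mm in diameter, 106 mm high. Origin: centre of its underside. Leave it alone.
- spice_b: Second spice jar of the same size inside the cupboard, right of the first. Origin: centre of its underside. Leave it alone.
- pepper_mill: Dark wooden pepper mill, 58 mm in diameter, 170 mm high, standing loose at the cupboard's left side. Origin: centre of its underside. Leave it alone.
- salt_shaker: Small shaker with a grey cap, 44 mm in diameter, 90 mm high, loose, left of the mill. Origin: centre of its underside. Leave it alone.
- mug: Green and white mug with a handle, 90 x 122 mm over the handle and 107 mm high, loose, at the cupboard's right side. Origin: centre of the underside of these extents. Leave it alone.
Things that resemble listed ones, but are neither listed nor needed, are in the scene too. There is more than one size of the timer; the job needs the largest.

How it is judged:
By the outcome, as a careful person would: the job done as asked, in the order asked, and still so for the second after the job is handed in, with the robot touching nothing.
It also fails if it takes over 54 s, if anything falls off the work surface, if the arm or the gripper's body presses on something with over 40 N, if the wrist force passes 120 N, or if a joint passes its speed limit or range.

## Robot

A 7-joint arm with a two-finger parallel gripper is mounted at the origin on the work surface; the furniture and walls round the work are solid. World frame = base frame: x ahead of the robot, y to its left, z up, the work surface at z = 0. Lengths are in m, angles in rad, forces in N, time in s.
With the tool pointing down it reaches from about 0.4 to 0.875 m from the base axis. Payload 6.5 kg.
Tool frame: the origin (TCP) lies at the very end of the fingers, on their centre line; the grasp point (between the pads) lies 19 mm behind it; y points along the fingers, x is the direction in which the jaws open and shut, and the axes are right-handed (so a half turn about y gives the same grasp; the last joint's range is limited). The gripper opens to 88 mm and grips with 3 to 60 N. Pads are 18 mm wide; open, the fingers measure 123 mm over their backs; the gripper's body (75 mm by 187 mm) begins 45 mm behind the grasp point.
Start: joints at [1.26, 0.536, -0.004, 1.538, 0.003, 1.067, -0.071], TCP at [0.158, -0.631, 0.239] pointing down, gripper open.
Joint ranges: [-2.7, 2.7], [-0.37, 2.16], [-1.27, 1.26], [0.24, 2.4], [-1.31, 4.45], [0.19, 1.91], [-2.76, 2.76]. Speed limits (rad/s): [2.39, 2.39, 3.14, 3.14, 3.14, 3.14, 3.14].

## Interface

Orientations are given as a unit quaternion [x, y, z, w].
In Python, from rig import bot gives the robot as it stands.
- The arm moves only by the shell command python3 -m creep 'ROWS'. ROWS is text: rows parted by semicolons, each of 5 numbers parted by spaces: the closure, from -1 (fully open) to 1 (shut), so that 0 is half open, then the shift along the tool's x, y, z in cm, then the turn about the tool's y in rad. In form: hand x y z spin; .... A call has 1 to 5 rows; each row is the pose to reach, as a shift and turn from the pose measured when the call began, along the tool's axes at that moment; what a row does not reach only later rows make up. A row lasts 1/10 s, in which the tool goes at most 50 mm and 8.59 degrees, less where a joint would pass 70% of its speed; a pose out of reach is approached as far as the arm can. A call with a gripper value outside its range is refused whole. The fingers move at their own pace and stop on an object; the grip force is fixed at half the most. Time passes only in rows, so rows that repeat a pose let the fingers close. It gives the time, the measured TCP pose, the force and the opening at its end, in the units of the state.
- bot.read_state(): the state, without advancing time (a new reading comes with each control period).
- bot.get_image(name): name is "side" or "top"; returns a dict with "frame" (384x512x3 uint8, red, green, blue), "range_z" (384x512 float32, m along the optical axis (not along the pixel's ray), 0 where there is no reading), "fx", "fy", "cx", "cy" (pixels), "rvec" (rotation vector, rad) and "tvec" (3), from world to camera coordinates, as OpenCV has them. Camera axes: x right, y down, z forward; pixel columns grow to the right and rows downward; lengths in m; the calibration is good to about 2 mm. A picture is of the moment at which its call begins.
- bot.hand_in(): hands the job in, once; it reports no verdict.
The state is a dict: "time": time; "qpos": joint angles; "qd": joint speeds; "joint_torque": joint torques, N m; "eef_pos": TCP position; "eef_rot": TCP orientation; "force": force on the tool from outside, world axes, zero at the start; "wrist_torque": the same for the moment, N m; "finger_gap": finger opening in m.
Only numpy, scipy, OpenCV 4.12 (cv2) and the standard library are available. Lean on these libraries where they do the work, as an engineer would, in place of code of your own. Each camera call takes 0.05 s, during which the arm holds its last target. There are 200 camera calls.

## Working session

There is one attempt and no reset: what is moved stays moved. The work goes in short steps, Python scripts to look and compute and a shell command to move; the robot and the scene stay as the last step left them, time stands still between calls to the robot, and variables do not carry over. Pictures are saved under pics/ and viewed, about 8 in all and at most 12, crops included, and the job is handed in when it is done.

```bash
mkdir -p pics; cat > h.py <<'E'
from rig import bot
import numpy as np, cv2
from scipy.spatial.transform import Rotation as R
def cam(n):
    im=bot.get_image(n); Rm=cv2.Rodrigues(np.array(im["rvec"],float))[0]
    return im,Rm,np.array(im["tvec"],float).ravel()
def cloud(im,Rm,t):
    z=im["range_z"]; v,u=np.mgrid[:z.shape[0],:z.shape[1]]
    p=np.stack([(u-im["cx"])/im["fx"]*z,(v-im["cy"])/im["fy"]*z,z],-1)
    w=(p-t)@Rm; w[z==0]=np.nan
    return w
def save(n,fn):
    im,Rm,t=cam(n); cv2.imwrite(fn,im["frame"][:,:,::-1]); w=cloud(im,Rm,t); np.savez(fn[:-4]+".npz",w=w,f=im["frame"]); return im,w
def st():
    s=bot.read_state(); r=R.from_quat(s["eef_rot"]).as_matrix()
    print("t",round(s["time"],2),"p",np.round(s["eef_pos"],4),"F",np.round(s["force"],1),"gap",round(float(s["finger_gap"]),3)); print("tool axes cols\n",np.round(r,3)); return s,r
def rel(target):
    s=bot.read_state(); r=R.from_quat(s["eef_rot"]).as_matrix()
    return np.round(r.T@(np.array(target)-np.array(s["eef_pos"]))*100,2)
E
python3 - <<'E'
from h import *
st()
a,w=save("side","pics/s0.png"); b,w2=save("top","pics/t0.png")
cv2.imwrite("pics/both.png",cv2.resize(np.hstack([a["frame"],b["frame"]])[:,:,::-1],(800,300)))
for im in(a,b):
    Rm=cv2.Rodrigues(np.array(im["rvec"],float))[0]; print(-Rm.T@np.array(im["tvec"]).ravel(),Rm[2])
E
```

```text
t 0.0 p [ 0.1574 -0.63    0.2379] F [ 0.1  0.3 -0.1] gap 0.089
tool axes cols
 [[ 0.242 -0.001  0.97 ]
 [-0.97   0.002  0.242]
 [-0.002 -1.    -0.   ]]
[1.48626088 0.51015777 0.65374736] [-0.79269888 -0.43797528 -0.42403555]
[ 0.29468175 -0.01333562  1.27261664] [ 0.20286259  0.00294283 -0.97920279]
```

View pics/t0.png

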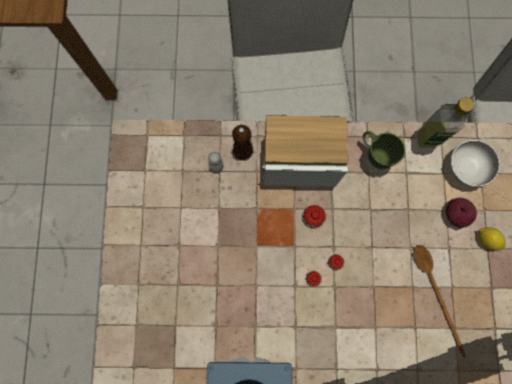

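View pics/s0.png

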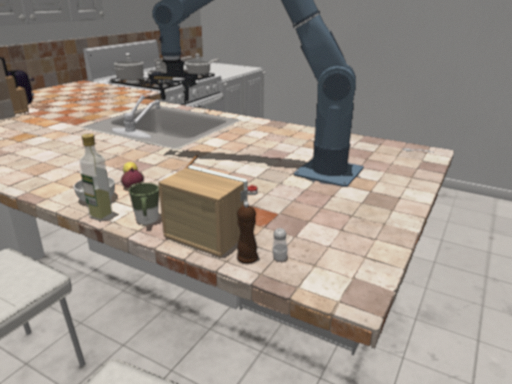

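The top view shows three red round candidates: (314,216), (336,262) and (314,279). The first is visibly the largest and stands in front of the door at (305,180). The mill is at (242,142), the shaker at (215,160) and the mug at (384,150). Next I'll measure these and confirm the timer in a crop.

```bash
python3 - <<'E'
from h import *
d=np.load("pics/t0.npz"); w=d["w"]; f=d["f"].astype(int)
red=(f[...,0]>120)&(f[...,1]<60)&(f[...,2]<70)
n,l,s,c=cv2.connectedComponentsWithStats(red.astype(np.uint8))
for i in range(1,n):
    if s[i,4]>20:
        p=w[l==i]; print(c[i].round(),s[i,4],np.nanmin(p,0).round(3),np.nanmax(p,0).round(3))
sub=np.zeros(w.shape[:2],bool); sub[100:200,240:370]=1
m=sub&(abs(w[...,2]-.18)<.008)
hull=cv2.minAreaRect((w[m][:,:2]*1000).astype(np.float32)); print(hull); print(cv2.boxPoints(hull))
for y in range(155,192,3): print(y,[w[y,x].round(3).tolist() for x in (270,300,335)],f[y,300])
for nm,(x0,x1,y0,y1) in dict(mill=(228,256,120,164),shk=(206,224,148,174),mug=(358,408,126,172)).items():
    p=w[y0:y1,x0:x1].reshape(-1,3); p=p[p[:,2]>.03]; print(nm,p.min(0).round(3),p.max(0).round(3))
cv2.imwrite("pics/c0.png",cv2.resize(d["f"][100:300,200:420,::-1],None,fx=3,fy=3,interpolation=2)[:600,:])
E
```

```text
[315. 215.] 217 [ 0.461 -0.196  0.03 ] [ 0.511 -0.148  0.05 ]
[337. 262.] 95 [ 0.35  -0.244  0.018] [ 0.381 -0.213  0.036]
[314. 278.] 92 [ 0.305 -0.184  0.019] [ 0.336 -0.155  0.034]
((641.0015258789062, -135.56207275390625), (200.3068084716797, 141.7788848876953), 89.39270782470703)
[[ 569.05457  -234.9585  ]
 [ 710.82544  -236.46121 ]
 [ 712.9485    -36.16565 ]
 [ 571.1776    -34.662933]]
155 [[0.609, -0.047, 0.178], [0.611, -0.12, 0.176], [0.61, -0.204, 0.18]] [158 130  87]
158 [[0.601, -0.047, 0.179], [0.601, -0.119, 0.183], [0.604, -0.205, 0.177]] [165 132  87]
161 [[0.594, -0.047, 0.179], [0.594, -0.119, 0.181], [0.596, -0.204, 0.176]] [157 129  88]
164 [[0.63, -0.052, 0.014], [0.63, -0.135, 0.019], [0.617, -0.223, 0.069]] [77 76 60]
167 [[0.578, -0.047, 0.182], [0.579, -0.119, 0.182], [0.58, -0.203, 0.18]] [216 219 203]
170 [[0.573, -0.047, 0.175], [0.573, -0.12, 0.176], [0.574, -0.204, 0.177]] [147 149 141]
173 [[0.572, -0.048, 0.148], [0.572, -0.122, 0.148], [0.57, -0.206, 0.161]] [63 65 61]
176 [[0.573, -0.049, 0.113], [0.572, -0.125, 0.116], [0.571, -0.212, 0.127]] [66 70 60]
179 [[0.573, -0.051, 0.077], [0.57, -0.128, 0.092], [0.571, -0.217, 0.094]] [62 62 55]
182 [[0.572, -0.052, 0.046], [0.57, -0.131, 0.057], [0.57, -0.222, 0.064]] [65 67 62]
185 [[0.574, -0.053, 0.001], [0.572, -0.135, 0.013], [0.571, -0.23, 0.021]] [69 68 61]
188 [[0.565, -0.053, 0.002], [0.566, -0.136, 0.002], [0.568, -0.234, -0.003]] [59 52 43]
191 [[0.556, -0.053, 0.006], [0.558, -0.136, -0.0], [0.559, -0.233, -0.0]] [151 129 111]
mill [ 0.646 -0.002  0.03 ] [0.697 0.05  0.171]
shk [0.607 0.076 0.03 ] [0.645 0.117 0.091]
mug [ 0.606 -0.399  0.03 ] [ 0.707 -0.3    0.112]
```

View pics/c0.png

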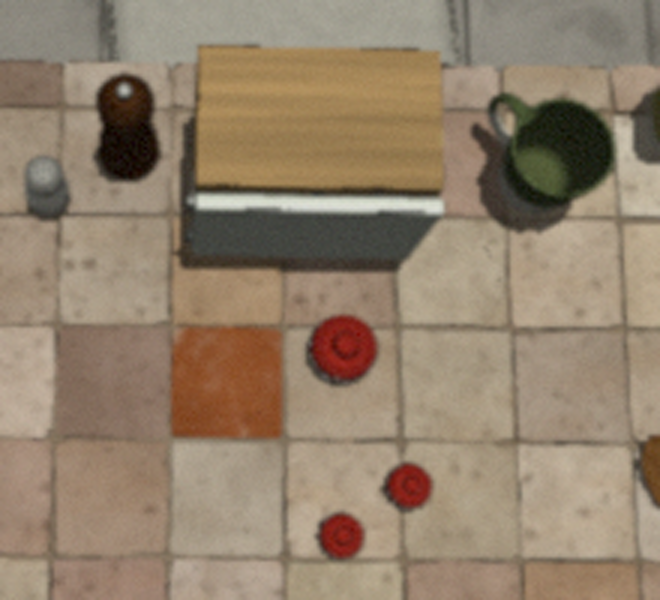

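The crop confirms it. The timer at crop (343,348) is clearly larger than the two at (409,487) and (341,536), and it stands in front of the door. Its centre is about (0.486,-0.172). The hinge is about (0.585,-0.035), so they are 0.17 m apart and the timer is inside the swing. I'll slide it towards -y, starting by approaching its left side with the fingers closed.

```bash
python3 -m creep '1 -17 0 17 0.244; 1 -17 0 17 0.244; 1 -17 0 17 0.244; 1 -17 0 17 0.244; 1 -17 0 17 0.244'; python3 - <<'E'
from h import *
st(); print(rel([.486,-.085,.24]))
E
```

```text
time: 0.6
eef_pos: [0.2823, -0.4211, 0.2379]
eef_rot: [-0.5, 0.5, -0.499, 0.501]
force: [1.3, 0.1, 0.8]
finger_gap: 0.0498
t 0.6 p [ 0.2823 -0.4211  0.2379] F [1.3 0.1 0.8] gap 0.05
tool axes cols
 [[ 0.003 -0.001  1.   ]
 [-1.     0.002  0.003]
 [-0.002 -1.    -0.001]]
[-33.56  -0.14  20.45]
```

```bash
python3 -m creep '1 -20.2 0 12.3 0; 1 -20.2 0 12.3 0; 1 -20.2 0 12.3 0; 1 -20.2 0 12.3 0; 1 -20.2 0 12.3 0' >/dev/null; python3 -m creep '1 -13 0 8 0; 1 -13 0 8 0; 1 -13 0 8 0; 1 -13 0 8 0; 1 -13 0 8 0'; python3 - <<'E'
from h import *
st(); print(rel([.486,-.085,.018]))
E
```

```text
time: 1.6
eef_pos: [0.4854, -0.0841, 0.2383]
eef_rot: [-0.501, 0.499, -0.497, 0.503]
force: [0.3, -0.6, -0.3]
finger_gap: 0.0004
t 1.6 p [ 0.4854 -0.0841  0.2383] F [ 0.3 -0.6 -0.3] gap 0.0
tool axes cols
 [[ 0.008 -0.001  1.   ]
 [-1.     0.003  0.008]
 [-0.003 -1.    -0.001]]
[ 0.17 22.03  0.09]
```

```bash
python3 -m creep '1 0 5 0 0; 1 0 10 0 0; 1 0 15 0 0; 1 0 20 0 0; 1 0 22 0 0' >/dev/null; python3 -m creep '1 1 0 0 0; 1 2 0 0 0; 1 3 0 0 0; 1 4 0 0 0; 1 5 0 0 0'; python3 - <<'E'
from h import *
st(); save("top","pics/t1.png")
E
```

```text
time: 2.6
eef_pos: [0.4823, -0.1367, 0.0156]
eef_rot: [0.502, -0.501, 0.497, -0.5]
force: [0.4, 3.3, 3.0]
finger_gap: 0.0004
t 2.6 p [ 0.4823 -0.1367  0.0156] F [0.4 3.3 3. ] gap 0.0
tool axes cols
 [[ 0.005 -0.006  1.   ]
 [-1.     0.002  0.005]
 [-0.002 -1.    -0.006]]
```

View pics/t1.png

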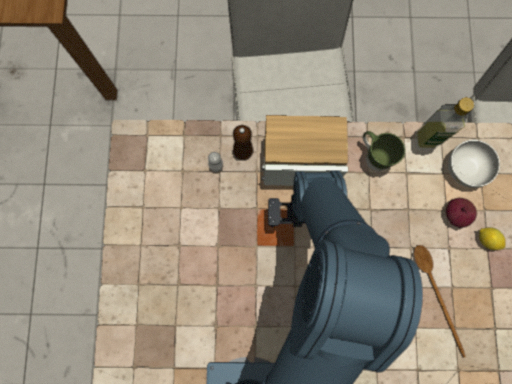

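The arm hides the timer in this view, with the fingertip around (275,212). The 3.3 N side force shows contact, so I'll slide it on along -y.

```bash
python3 -m creep '1 1 0 0.4 0; 1 2.5 0 0.4 0; 1 4 0 0.4 0; 1 5.5 0 0.4 0; 1 7 0 0.4 0';  python3 -m creep '1 1.5 0 0 0; 1 3 0 0 0; 1 4.5 0 0 0; 1 6 0 0 0; 1 7 0 0 0';python3 -m creep '1 -1 0 0 0; 1 -4 0 0 0; 1 -4 -5 0 0; 1 -4 -10 0 0; 1 -4 -15 0 0'; python3 - <<'E'
from h import *
im,w=save("side","pics/s2.png"); save("top","pics/t2.png"); st()
w=np.load("pics/t2.npz")["w"]; f=np.load("pics/t2.npz")["f"].astype(int)
red=(f[...,0]>110)&(f[...,1]<70)&(f[...,2]<75)&(w[...,1]<-.05)
n,l,s,c=cv2.connectedComponentsWithStats(red.astype(np.uint8))
for i in range(1,n):
    if s[i,4]>15: p=w[l==i]; print(c[i].round(),s[i,4],np.nanmin(p,0).round(3),np.nanmax(p,0).round(3))
E
```

```text
time: 3.15
eef_pos: [0.4867, -0.2092, 0.0155]
eef_rot: [0.502, -0.501, 0.497, -0.5]
force: [-0.3, 4.1, 4.1]
finger_gap: 0.0006
time: 3.65
eef_pos: [0.4866, -0.2812, 0.0154]
eef_rot: [0.502, -0.501, 0.498, -0.499]
force: [-0.6, 3.7, 3.4]
finger_gap: 0.0005
time: 4.15
eef_pos: [0.4866, -0.2403, 0.1665]
eef_rot: [0.502, -0.501, 0.497, -0.499]
force: [0.4, -0.4, -0.3]
finger_gap: 0.0003
t 4.25 p [ 0.4911 -0.2424  0.1716] F [ 0.5  0.1 -0.4] gap 0.001
tool axes cols
 [[ 0.003  0.004  1.   ]
 [-1.    -0.004  0.003]
 [ 0.004 -1.     0.004]]
[340. 263.] 47 [ 0.347 -0.243  0.018] [ 0.376 -0.229  0.036]
```

View pics/t2.png

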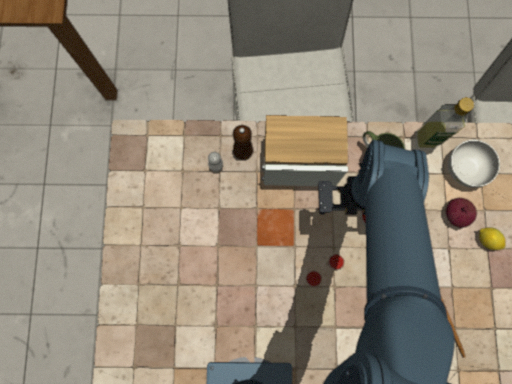

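The timer's edge shows at (364,217), at about y=-0.33, and the rest is behind the arm. I'll verify it later when the view is clear. Next I approach the press point (y≈-0.21, z≈0.14).

```bash
python3 -m creep '1 -3.2 3 2 0; 1 -3.2 3 5 0; 1 -3.2 3 5.8 0; 1 -3.2 3 5.8 0';  python3 -m creep '1 0 0 0.3 0; 1 0 0 0.6 0; 1 0 0 0.8 0; 1 0 0 1 0; 1 0 0 1 0'; python3 -c "
from h import *; st()"
```

```text
time: 4.65
eef_pos: [0.5496, -0.2099, 0.1411]
eef_rot: [0.501, -0.497, 0.501, -0.501]
force: [-0.4, 0.1, -0.1]
finger_gap: 0.0004
time: 5.15
eef_pos: [0.5596, -0.21, 0.1412]
eef_rot: [0.501, -0.497, 0.501, -0.501]
force: [-0.4, -0.5, -0.5]
finger_gap: 0.0007
t 5.15 p [ 0.5596 -0.21    0.1412] F [-0.4 -0.5 -0.5] gap 0.001
tool axes cols
 [[ 0.003  0.004  1.   ]
 [-1.    -0.004  0.003]
 [ 0.004 -1.     0.004]]
```

```bash
for i in 1; do python3 -m creep '1 0 0 0.1 0; 1 0 0 0.2 0; 1 0 0 0.2 0'; python3 -m creep '1 0 0 0.1 0; 1 0 0 0.2 0; 1 0 0 0.2 0'; done
```

```text
time: 5.45
eef_pos: [0.5613, -0.2101, 0.1412]
eef_rot: [0.501, -0.497, 0.501, -0.501]
force: [-0.3, 0.8, 1.0]
finger_gap: 0.0006
time: 5.75
eef_pos: [0.5631, -0.2103, 0.1411]
eef_rot: [0.501, -0.497, 0.501, -0.5]
force: [-2.5, -0.9, 2.8]
finger_gap: 0.0005
```

```bash
python3 -m creep '1 0 0 0.1 0; 1 0 0 0.2 0; 1 0 0 0.2 0'; python3 -m creep '1 0 0 0.1 0; 1 0 0 0.2 0; 1 0 0 0.2 0'
```

```text
time: 6.05
eef_pos: [0.565, -0.2105, 0.1411]
eef_rot: [0.501, -0.497, 0.501, -0.5]
force: [-3.0, -1.1, 1.8]
finger_gap: 0.0004
time: 6.35
eef_pos: [0.5668, -0.2106, 0.1411]
eef_rot: [0.501, -0.498, 0.501, -0.5]
force: [-4.3, -0.4, 2.9]
finger_gap: 0.0006
```

Pressed about 4 mm at 4 N with no hard stop. Backing off.

```bash
python3 -m creep '1 0 0 -2 0; 1 0 0 -4 0; 1 0 0 -7 0; 1 0 0 -10 0; 1 0 0 -13 0'; python3 -m creep '1 0 -10 0 0; 1 5 -10 0 0; 1 9 -10 0 0; 1 12 -10 0 0; 1 12 -10 0 0'; python3 - <<'E'
from h import *
im,w=save("top","pics/t3.png"); f=im["frame"]
cv2.imwrite("pics/c3.png",cv2.resize(f[100:300,200:460,::-1],None,fx=3,fy=3,interpolation=2))
m=(abs(w[...,2]-.18)<.01)&(w[...,0]<.585)&(w[...,0]>.3)&(w[...,1]>-.26)&(w[...,1]<0)
p=w[m][:,:2]; print(len(p),p.min(0),p.max(0)); print(cv2.boxPoints(cv2.minAreaRect((p*1000).astype(np.float32))))
E
```

```text
time: 6.85
eef_pos: [0.4371, -0.2107, 0.141]
eef_rot: [0.501, -0.497, 0.501, -0.501]
force: [-0.1, -0.4, 0.2]
finger_gap: 0.0001
time: 7.35
eef_pos: [0.4372, -0.3363, 0.2426]
eef_rot: [0.499, -0.496, 0.505, -0.499]
force: [-0.5, -0.2, -0.2]
finger_gap: 0.0008
528 [ 0.4939243  -0.21623086] [ 0.5842146  -0.03050921]
[[ 491.50183  -211.2105  ]
 [ 505.8136   -217.59834 ]
 [ 587.09827   -35.48265 ]
 [ 572.7865    -29.094803]]
```

View pics/c3.png

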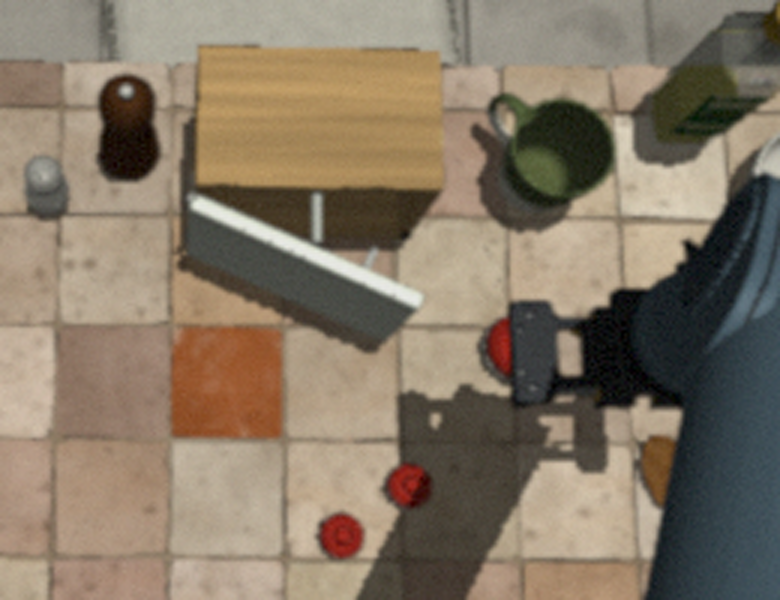

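The door is ajar at about 0.42 rad, with its free edge at crop (422,298). The ejector rod is at (317,215). The timer, at (485–515,347), is upright and well clear. Now I take the finger round behind the free edge.

```bash
python3 -m creep '1 -2 0 4 0; 1 -4 0 8 0; 1 -5.6 0 11.5 0; 1 -5.6 0 11.5 0; 1 -5.6 0 11.5 0'; python3 -m creep '1 0 5 0 0; 1 0 10 0 0; 1 0 11.3 0 0; 1 0 11.3 0 0'; python3 - <<'E'
from h import *
st(); print(rel([.55,-.195,.13]))
E
```

```text
time: 7.9
eef_pos: [0.5535, -0.2742, 0.2418]
eef_rot: [0.5, -0.496, 0.502, -0.502]
force: [-0.1, 0.3, 0.1]
finger_gap: 0.0004
time: 8.3
eef_pos: [0.5523, -0.2745, 0.1272]
eef_rot: [0.501, -0.498, 0.501, -0.501]
force: [-0.3, -0.2, 1.2]
finger_gap: 0.0003
t 8.3 p [ 0.5523 -0.2745  0.1272] F [-0.3 -0.2  1.2] gap 0.0
tool axes cols
 [[ 0.003  0.003  1.   ]
 [-1.    -0.003  0.003]
 [ 0.003 -1.     0.003]]
[-7.95 -0.31 -0.21]
```

```bash
python3 -m creep '1 -3 0 0 0; 1 -5 0 0 0; 1 -7 0 0 0; 1 -8 0 0 0; 1 -8 0 0 0'; python3 -m creep '1 0 0 -1 0; 1 -0.3 0 -2 0; 1 -0.8 0 -3 0; 1 -1.4 0 -4 0; 1 -1.9 0 -5 0'; python3 - <<'E'
from h import *
st(); 
for t in([.4936,-.173,.13],[.476,-.157,.13],[.458,-.1406,.13]): print(rel(t))
E
```

```text
time: 8.8
eef_pos: [0.5528, -0.1972, 0.1299]
eef_rot: [0.501, -0.496, 0.503, -0.5]
force: [-0.5, -3.4, 2.2]
finger_gap: 0.0004
time: 9.3
eef_pos: [0.5009, -0.1802, 0.1301]
eef_rot: [0.501, -0.496, 0.504, -0.499]
force: [-2.1, -4.7, 2.8]
finger_gap: 0.0004
t 9.3 p [ 0.5009 -0.1802  0.1301] F [-2.1 -4.7  2.8] gap 0.0
tool axes cols
 [[-0.     0.005  1.   ]
 [-1.    -0.01  -0.   ]
 [ 0.01  -1.     0.005]]
[-0.72 -0.   -0.73]
[-2.32 -0.03 -2.49]
[-3.96 -0.06 -4.29]
```

The force direction (-x,-y) isn't what I'd expect from the door, so I'll check with the camera.

```bash
python3 - <<'E'
from h import *
im,w=save("top","pics/t4.png"); a,_=save("side","pics/s4.png")
cv2.imwrite("pics/c4.png",np.hstack([cv2.resize(x["frame"][r:r+200,c:c+130,::-1],None,fx=3,fy=3,interpolation=2) for x,r,c in((im,100,250),(a,110,145))]))
st()
E
```

```text
t 9.4 p [ 0.5003 -0.1783  0.1296] F [-2.2 -2.  -0.3] gap 0.0
tool axes cols
 [[ 0.001  0.004  1.   ]
 [-1.    -0.008  0.001]
 [ 0.008 -1.     0.004]]
```

View pics/c4.png

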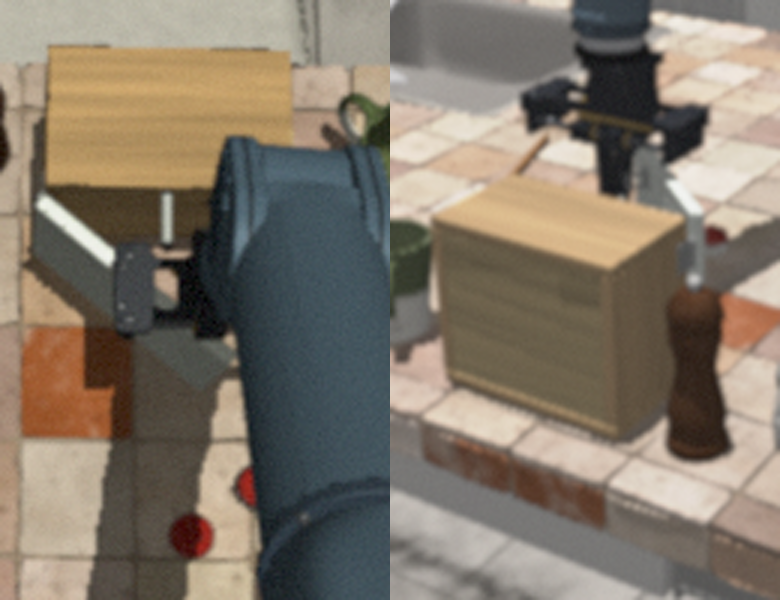

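The finger is behind the door, which has turned to about 0.65 rad, and nothing else is in contact. I'll carry on along the arc.

```bash
python3 -m creep '1 -1.2 0 -1.2 0; 1 -2.4 0 -2.4 0; 1 -3.4 0 -3.5 0; 1 -4.6 0 -4.5 0; 1 -5.8 0 -5.5 0'; python3 -m creep '1 -1 0 -0.6 0; 1 -2 0 -1.1 0; 1 -2.6 0 -1.4 0; 1 -2.9 0 -1.5 0; 1 -2.9 0 -1.5 0'; python3 - <<'E'
from h import *
im,w=save("top","pics/t5.png"); st()
m=(abs(w[...,2]-.18)<.006)&(w[...,0]<.6)&(w[...,0]>.3)&(w[...,1]>-.26)&(w[...,1]<0)&(im["frame"].min(-1)>110)
p=w[m]; print(len(p),p.min(0),p.max(0)); print(cv2.minAreaRect((p[:,:2]*1000).astype(np.float32)))
E
```

```text
time: 9.9
eef_pos: [0.445, -0.1194, 0.1292]
eef_rot: [0.501, -0.496, 0.503, -0.5]
force: [1.8, -0.0, -0.1]
finger_gap: 0.0006
time: 10.4
eef_pos: [0.43, -0.0901, 0.1289]
eef_rot: [0.501, -0.496, 0.503, -0.5]
force: [-0.3, -0.3, -0.6]
finger_gap: 0.0007
t 10.45 p [ 0.4301 -0.0905  0.1289] F [ 0.3 -0.2  0. ] gap 0.0
tool axes cols
 [[ 0.002  0.005  1.   ]
 [-1.    -0.008  0.002]
 [ 0.008 -1.     0.005]]
306 [ 0.45915996 -0.04772994  0.17405169] [ 0.5837994  -0.02320968  0.18440639]
((521.5972900390625, -35.22339630126953), (125.32941436767578, 14.101871490478516), 6.57285737991333)
```

```bash
python3 -m creep '1 3 0 0 0; 1 6 0 0 0; 1 10 -3 0 0; 1 14 -6 0 0; 1 18 -8 0 0'; cat >> h.py <<'E'
def door(fn):
    im,w=save("top",fn)
    m=(abs(w[...,2]-.18)<.006)&(w[...,0]<.585)&(w[...,0]>.3)&(w[...,1]>-.26)&(w[...,1]<.05)&(im["frame"].min(-1)>110)
    p=w[m]; vx,vy,x,y=cv2.fitLine(p[:,:2].astype(np.float32),cv2.DIST_HUBER,0,.001,.001).ravel()
    if vx>0: vx,vy=-vx,-vy
    print(len(p),p.min(0).round(3),p.max(0).round(3),"angle",np.arctan2(-vx,-vy)); return im,w
E
python3 - <<'E'
from h import *
im,w=door("pics/t6.png"); st()
cv2.imwrite("pics/c6.png",cv2.resize(im["frame"][100:300,200:460,::-1],None,fx=3,fy=3,interpolation=2))
E
```

```text
time: 10.95
eef_pos: [0.4305, -0.2723, 0.2123]
eef_rot: [0.501, -0.496, 0.504, -0.5]
force: [0.9, 0.1, -1.6]
finger_gap: 0.0003
486 [ 0.387 -0.057  0.174] [ 0.584 -0.023  0.185] angle 1.4553884
t 11.0 p [ 0.4309 -0.2808  0.2152] F [ 0.9 -6.3  3.2] gap 0.001
tool axes cols
 [[-0.007  0.011  1.   ]
 [-1.    -0.016 -0.007]
 [ 0.015 -1.     0.011]]
```

View pics/c6.png

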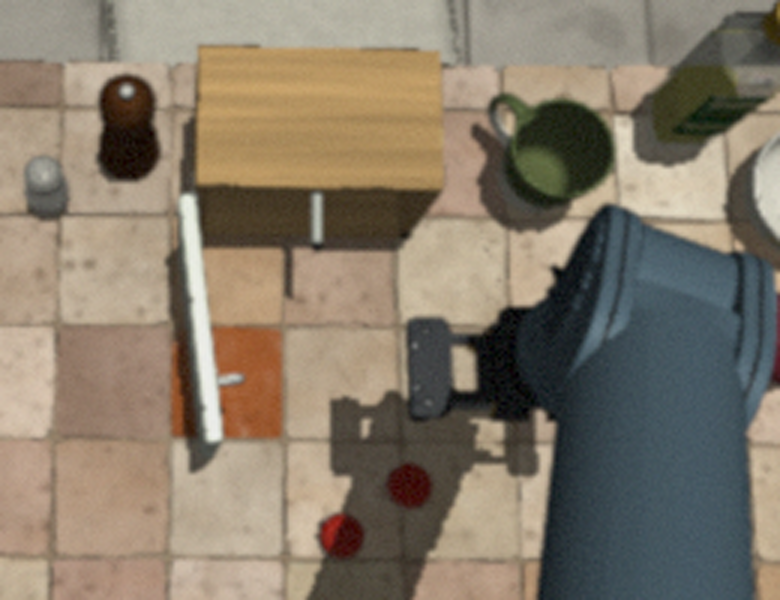

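The door stands at world angle 1.455. Less the 0.011 cupboard yaw, that's a joint angle of 1.44, so it needs about 0.13 rad more. The catch pin sticks out of the inner face at crop (230,380), so I'll push slowly nearer the hinge, at x≈0.46.

```bash
python3 -m creep '1 -4 1 2.9 0; 1 -8 4 2.9 0; 1 -12 7 2.9 0; 1 -16 8.5 2.9 0; 1 -19 8.5 2.9 0' >/dev/null;  python3 -m creep '1 0 0 0 0; 1 0 0 0 0'; python3 - <<'E'
from h import *
st(); print(rel([.46,-.067,.13]),rel([.46,-.051,.13]))
E
```

```text
time: 11.7
eef_pos: [0.4604, -0.0894, 0.125]
eef_rot: [0.501, -0.496, 0.506, -0.497]
force: [-0.1, -0.8, 1.1]
finger_gap: 0.0003
t 11.7 p [ 0.4604 -0.0894  0.125 ] F [-0.1 -0.8  1.1] gap 0.0
tool axes cols
 [[-0.004  0.007  1.   ]
 [-1.    -0.014 -0.004]
 [ 0.014 -1.     0.007]]
[-2.24 -0.54 -0.05] [-3.84 -0.56 -0.05]
```

```bash
python3 -m creep '1 -0.6 -0.2 0 0; 1 -1.2 -0.4 0 0; 1 -1.7 -0.4 0 0; 1 -2.0 -0.4 0 0; 1 -2.3 -0.4 0 0'; python3 -m creep '1 -0.3 0 0 0; 1 -0.6 0 0 0; 1 -0.8 0 0 0; 1 -1 0 0 0; 1 -1.2 0 0 0'; python3 -m creep '1 -0.1 0 0 0; 1 -0.2 0 0 0; 1 -0.2 0 0 0';python3 - <<'E'
from h import *
door("pics/t7.png"); st()
E
```

```text
time: 12.2
eef_pos: [0.4605, -0.0664, 0.1287]
eef_rot: [0.501, -0.496, 0.506, -0.497]
force: [-0.1, 0.8, -0.2]
finger_gap: 0.0003
time: 12.7
eef_pos: [0.4605, -0.0543, 0.1285]
eef_rot: [0.501, -0.496, 0.506, -0.497]
force: [-0.1, 0.9, 0.3]
finger_gap: 0.0005
time: 13.0
eef_pos: [0.4606, -0.0522, 0.1285]
eef_rot: [0.501, -0.496, 0.506, -0.497]
force: [-1.0, 0.2, -0.5]
finger_gap: 0.0004
46 [ 0.565 -0.033  0.175] [ 0.584 -0.021  0.185] angle 1.722288
t 13.05 p [ 0.4607 -0.0522  0.1285] F [-0.2  0.6 -0.6] gap 0.0
tool axes cols
 [[-0.005  0.007  1.   ]
 [-1.    -0.014 -0.004]
 [ 0.014 -1.     0.007]]
```

```bash
python3 -m creep '1 2 0 0 0; 1 5 0 0 0; 1 9 0 0 0; 1 13 0 0 0; 1 14 0 0 0'; python3 - <<'E'
from h import *
door("pics/t8.png")
E
```

```text
time: 13.55
eef_pos: [0.4594, -0.1973, 0.1306]
eef_rot: [0.5, -0.497, 0.509, -0.495]
force: [-0.2, -1.1, -0.5]
finger_gap: 0.0007
489 [ 0.387 -0.034  0.174] [ 0.585 -0.02   0.185] angle 1.5717976
```

The door is at world angle 1.572, so about 1.56 in the joint, which is square. I'll retreat clear of everything and run the final checks.

```bash
python3 -m creep '1 2 -4 -2 0; 1 4 -8 -6 0; 1 8 -11 -10 0; 1 12 -12 -14 0; 1 16 -12 -18 0' >/dev/null; python3 -m creep '1 5 0 -3 0; 1 10 0 -6 0; 1 15 0 -9 0; 1 20 0 -9 0; 1 20 0 -9 0'; python3 - <<'E'
from h import *
im,w=door("pics/t9.png"); a,_=save("side","pics/s9.png"); st()
f=im["frame"].astype(int); w0=np.load("pics/t0.npz")["w"]
red=(f[...,0]>110)&(f[...,1]<60)&(f[...,2]<70)
n,l,s,c=cv2.connectedComponentsWithStats(red.astype(np.uint8))
for i in range(1,n):
    if s[i,4]>30:
        p=w[l==i]; q=(np.nanmin(p,0)+np.nanmax(p,0))/2; print(c[i].round(),s[i,4],q.round(3),np.nanmax(p,0)[2].round(3),"dist",np.hypot(q[0]-.586,q[1]+.035).round(3))
for nm,(x0,x1,y0,y1) in dict(mill=(228,256,120,164),shk=(206,224,148,174),mug=(358,408,126,172)).items():
    for W in(w0,w):
        p=W[y0:y1,x0:x1].reshape(-1,3); p=p[p[:,2]>.03]; print(nm,p.min(0).round(3),p.max(0).round(3))
cv2.imwrite("pics/c9.png",np.hstack([cv2.resize(im["frame"][100:300,200:330+80,::-1],None,fx=2,fy=2,interpolation=2),cv2.resize(a["frame"][140:340,100:290,::-1],None,fx=2,fy=2,interpolation=2)]))
E
```

```text
time: 14.6
eef_pos: [0.2107, -0.5297, 0.2524]
eef_rot: [0.5, -0.495, 0.51, -0.495]
force: [0.8, -0.1, 0.8]
finger_gap: 0.0004
481 [ 0.387 -0.034  0.174] [ 0.584 -0.02   0.185] angle 1.580211
t 14.7 p [ 0.2116 -0.5287  0.2519] F [0.1 1.2 0.1] gap 0.0
tool axes cols
 [[-0.01   0.01   1.   ]
 [-1.    -0.019 -0.01 ]
 [ 0.018 -1.     0.01 ]]
[374. 215.] 273 [ 0.489 -0.329  0.04 ] 0.051 dist 0.31
[337. 262.] 128 [ 0.364 -0.228  0.026] 0.033 dist 0.294
[314. 278.] 133 [ 0.32  -0.168  0.027] 0.036 dist 0.298
mill [ 0.646 -0.002  0.03 ] [0.697 0.05  0.171]
mill [ 0.647 -0.002  0.031] [0.697 0.05  0.17 ]
shk [0.607 0.076 0.03 ] [0.645 0.117 0.091]
shk [0.607 0.076 0.03 ] [0.646 0.117 0.094]
mug [ 0.606 -0.399  0.03 ] [ 0.707 -0.3    0.112]
mug [ 0.605 -0.399  0.03 ] [ 0.707 -0.3    0.111]
```

View pics/c9.png

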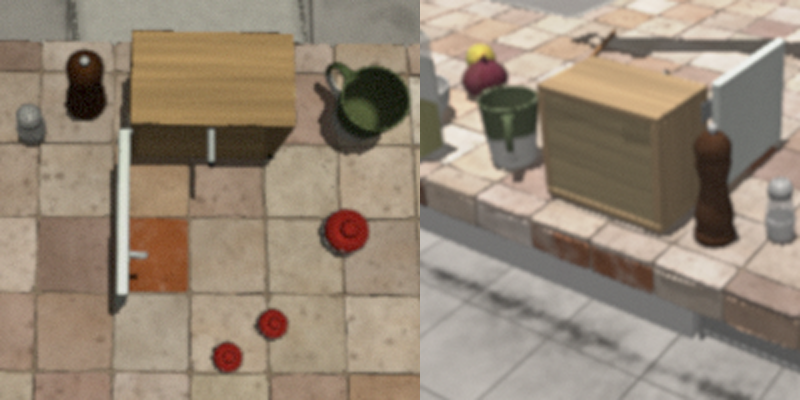

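The door stands square at (124,210). The timer is upright at (347,231), 0.31 m from the hinge, and the mill, shaker and mug are where they were. The arm is clear, so I'm handing in.

```bash
python3 -c "
from rig import bot; print(bot.hand_in())"
```

```text
the job is handed in; nothing more can be done
None
```

The cupboard door is open and square, and the job is handed in at about 15 s of the 54 s allowed. I slid the largest timer to the right with the closed fingertip, pressed the door near its free edge until the catch let go, then pushed it open from behind.

Last checks before handing in:
- **Door:** the last two readings gave joint angles of about 1.56 and 1.57 rad (square is 1.57), after allowing for the cupboard's 0.01 rad yaw. An early push left it short at about 1.44, so I corrected it with a second slow push. One reading in between (1.72) was wrong because the arm hid most of the door.
- **Timer:** upright on the worktop, about 0.31 m from the hinge axis (it needs more than 0.24 m).
- **Things beside the cupboard:** the mill, shaker and mug measured the same as at the start, within about 3 mm.
- **Spice jars:** I did not see these in the images. The finger stayed in front of the cupboard's front the whole time, so I don't expect they moved.
- **Robot:** clear of everything. Wrist forces read after moves stayed under about 8 N.

While the finger was behind the door, the force pointed partly in a direction I didn't expect. The pictures showed the finger touching only the door, so I carried on.

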